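Show a screwdriver's tip to the inspection camera

ROBOT

A 6-joint arm with a two-finger parallel gripper is mounted at the origin on a cart in front of the work surface, level with it; the furniture and walls round the work are solid. World frame = base frame: x ahead of the robot, y to its left, z up, the work surface at z = 0. Lengths are in mm, angles in degrees, forces in N, time in s.
With the tool pointing down it reaches from about 325 to 775 mm from the base axis. Payload 5.5 kg.
Tool frame: the origin (TCP) lies midway between the tips of the shut fingers; the grasp point (between the pads) lies 19 mm behind it (pinch_z is the distance from the TCP to the grasp point, in mm); z points along the fingers, y is the line along which they close (so a half turn about z gives the same grasp; the last joint's range is limited). The gripper opens to 88 mm and grips with 3 to 60 N. Pads are 20 mm wide; open, the fingers measure 115 mm over their backs; the gripper's body (75 mm by 178 mm) begins 61 mm behind the grasp point.
Start: joints at [60.407, 5.22, 70.514, -0, 104.267, -3.249], TCP at [266.268, 537.697, 222.631] pointing down, gripper open.
Joint ranges: [-164.24, 164.24], [-49.07, 125.15], [9.68, 141.18], [-86.29, 266.29], [3.28, 154.24], [-151.56, 151.56]. Speed limits (degrees/s): [147.25, 147.25, 172.46, 180, 180, 180].

INTERFACE

Orientations are given as [roll, pitch, yaw] about the fixed x, y, z axes, in that order (R = Rz(yaw) Ry(pitch) Rx(roll)).
In Python, from cell import move_pose, move_straight, move_j, open_jaws, close_gripper, wait, solve_ik, sense, get_image, MotionError, job_done, spot_in, pinch_z gives the robot as it stands. Calls block until the motion is done:
- move_pose(position, orientation): joint-space move of the TCP to a pose.
- move_straight(position, frame=None, rate=150, f_stop=None): straight line of the TCP; frame=None keeps the orientation; rate is the mean speed in mm/s. With f_stop (N) it stops when the force on the tool has changed by that much, and returns True; else False.
- move_j(angles): joint-space move.
- open_jaws() and close_gripper(f_grip=None): open the fingers fully, or close them until they stop; f_grip is the grip in N (None keeps the last).
- wait(seconds).
- solve_ik(position, orientation): joint angles nearest the present ones, or None.
- sense(): the state.
- get_image(name): name is "side" or "top" or "wrist"; returns a dict with "image" (420x560x3 uint8, blue, green, red), "intrinsics" (3x3 intrinsics, pixels), "xyz" and "orientation" of the camera in the world. Camera axes: x right, y down, z forward; pixel columns grow to the right and rows downward; lengths in mm; the calibration is good to about 2 mm. A picture is of the moment at which its call begins. There is no depth.
A pose or a line that the arm cannot do raises MotionError and nothing moves.
- job_done(): hands the job in; it is judged then, once.
Trained networks look in the newest picture that a camera, given by its name, has taken for a name from the list of things; names that differ only in an ending like _2 or _b are one class to them, and where a whole thing is asked for, a point or a joint stands for the part that bears it (a point fixed in the world has none). Each returns a list of dicts, best first, with "p" (0 to 1); they miss things now and then, are a little off and sometimes report something else, mostly with a low value. They report only what shows in the picture. A call takes as long as a camera call. They do not tell look-alikes from the thing itself.
- spot_in(camera, target): "xyz" ([x, y, z] in mm, in the coordinates of the camera as it stood for that picture, good to about 4 mm: the middle of the surface that is visible of it).
The state is a dict: "time_s": time; "joints": joint angles; "qvel": joint speeds; "effort": joint torques, N m; "position": TCP position; "orientation": TCP orientation; "wrist_force": force on the tool from outside, world axes, zero at the start; "ft_torque": the same for the moment, N m; "finger_gap": finger opening in mm; "gripper_force": force on a finger pad.
Only numpy, scipy, OpenCV 4.12 (cv2) and the standard library are available. Lean on these libraries where they do the work, as an engineer would, in place of code of your own. Each camera call takes 0.05 s, during which the arm holds its last target. There are 200 camera calls.

TASK

The inspection camera's view is blocked: first set the blue spray can aside, standing upright on the desk, a good 10 cm to one side of the line of sight, and let go of it. Then take the screwdriver with the teal handle out of the rack and hold it up in the air with its blade pointing straight into the lens, along the camera's line of sight, the tip centred about 6 cm in front of the glass. Finish while still holding it there; do not touch the camera, do not knock the can over, and leave the other screwdriver, the tin and the tape measure where they are.

Things in the scene. Friction and masses are not known exactly. Their poses are not given: they have to be found in the camera images.
- spray_can: blue-white spray can, orange cap, 52 mm in diameter, 178 mm tall, about 0.2 kg, upright on the desk 150 to 180 mm (level) in front of the lens. Origin: centre of its underside, z up. Grip the straight body (0 to 146 mm) about 130 mm up. The desk left of the line of sight is free; a chair back (from x -0.09, y 0.21 m leftward, up to z 0.12) may stop an arm's shoulder from swinging right
- lens (a point): centre of the inspection camera's front glass (black lens barrel 38 mm in diameter on a grey box), 210 mm above the desk. The camera looks along this point's -x: roughly back towards the robot's left front and always 0.40 rad (23 degrees) below level; +x points back into the camera and upwards, y is level, z up, leaning 0.40 rad
- camera: the fixed camera stand: base plate 100 x 120 x 12 mm, column 18 mm thick; the head on top reaches up to 270 mm. Origin: on the desk straight below the lens glass, z up; the column stands at x = +60 mm, the base spans x = 10 to 110 mm, and the head spreads 25 mm to either side in y and reaches back to x = 105 mm
- rack: low fixed wooden rack: board 110 x 170 x 8 mm, two cross rails (10 mm thick, tops 42 mm up) at x = -33 and +33 mm, each with two 32 mm notches at y = -40 and +40 mm, floors 30 mm above the desk. Two screwdrivers lie in them, blades to the rack's +x (ahead and to the robot's right); colours change places. 56 mm between the rails for fingers. Origin: centre of its underside
- screwdriver_teal: the screwdriver with the teal handle, 193 mm long, about 70 g. Own frame: the blade points to -y, the handle to +y, z up as it lies. Origin: middle of its length, at its underside, 12 mm below its axis. Handle 24 x 24 mm (x, z) from y = 0 to y = +96 mm; shaft 6 mm thick down to the tip at y = -96 mm
- teal_tip (a point): tip of the teal screwdriver's blade, on its axis, 96 mm from its origin towards -y; axes as the screwdriver's
- teal_grip (a point): good grip point on the axis of the teal handle, at y = +40 mm of the screwdriver, midway between the two rails as it lies in the rack; 42 mm above the desk at the start; axes as the screwdriver's
- screwdriver_yellow: screwdriver with a yellow handle 24 mm thick, 168 mm long, in the rack; leave it alone
- nut_tin: open white tin of nuts, 68 mm across, 30 mm high, loose on the desk; leave it alone
- tape_measure: yellow tape measure, 34 x 70 x 64 mm, loose on the desk; leave it alone
Mind the look-alikes: they are no part of the job. There is more than one size of the spray_can; the job needs the largest.

How it is judged (in metres and radians):
On the way, in this order (a step that is already met when the one before it is completed fails the run):
1. the spray can stands upright on the desk, its axis more than 85 mm to one side of the line of sight, and is let go ((y of spray_can in the frame of lens above 0.085 m or y of spray_can in the frame of lens below -0.085 m) and angle between spray_can's own z axis and vertical below 0.12 rad and height (world z) of spray_can below 0.01 m and contact force between the fingers and spray_can below 0.1 N and linear speed of spray_can below 0.02 m/s), for 0.2 s.
2. the teal screwdriver is gripped and lifted clear of the rack (contact force between the fingers and screwdriver_teal above 2 N and contact force between screwdriver_teal and rack below 0.1 N and contact force between screwdriver_teal and camera below 0.1 N and contact force between screwdriver_teal and spray_can below 0.1 N and height (world z) of teal_grip above 0.07 m), for 0.1 s.
At the end, for the whole second after the job is handed in: Can upright on the desk, over 85 mm aside of the line of sight, let go; the fingers alone hold the teal screwdriver still, tip 35 to 90 mm before the glass within 16 mm of that line both ways, blade to the lens within 12 degrees of it; other things moved under 30 mm (all of step 1 and contact force between the fingers and screwdriver_teal above 2 N and contact force between screwdriver_teal and rack below 0.1 N and contact force between screwdriver_teal and camera below 0.1 N and contact force between screwdriver_teal and spray_can below 0.1 N and x of teal_tip in the frame of lens between -0.09 and -0.035 m and y of teal_tip in the frame of lens between -0.016 and 0.016 m and z of teal_tip in the frame of lens between -0.016 and 0.016 m and angle between the y axis of screwdriver_teal and the x axis of lens, either way round below 0.21 rad and x of teal_grip in the frame of lens below -0.15 m and height (world z) of teal_grip above 0.09 m and linear speed of screwdriver_teal below 0.03 m/s and angular speed of screwdriver_teal below 0.2 rad/s and distance of each of screwdriver_yellow, nut_tin, tape_measure from where it was at the start of the episode below 0.03 m); the arm keeps its last pose, push and grip.
It fails at once if the spray can is knocked over (angle between spray_can's own z axis and vertical above 0.7 rad).
It fails at once if the camera is touched with more than 1 N (contact force between camera and anything else above 1 N).
It fails at once if the other screwdriver, the tin or the tape measure is moved by more than 30 mm (distance of any of screwdriver_yellow, nut_tin, tape_measure from where it was at the start of the episode above 0.03 m).
It also fails if it takes over 43 s, if anything falls off the work surface, if the arm or the gripper's body presses on something with over 40 N, if the wrist force passes 120 N, or if a joint passes its speed limit or range.

## Working session

There is one attempt and no reset: what is moved stays moved. The work goes in short steps, each a Python script; the robot and the scene stay as the last script left them, time stands still between calls to the robot, and variables do not carry over. Pictures are saved under pics/ and viewed, at most 10 in all, crops included, and the job is handed in when it is done.

```bash
mkdir -p pics; ls; cat > h.py <<'E'
import numpy as np, cv2
from scipy.spatial.transform import Rotation as R
from cell import *
def cam(n):
    d=get_image(n); K=np.array(d["intrinsics"]);M=R.from_euler('xyz',d["orientation"],degrees=True).as_matrix()
    return d["image"],K,M,np.array(d["xyz"])
def spots(n,c,names):
    im,K,M,t=c
    for o in names:
        for s in spot_in(n,o):
            p=np.array(s["xyz"]);u=K@p/p[2]
            print(n,o,round(s["p"],2),"px",u[:2].round(),"world",(M@p+t).round(1))
def ray(c,u):
    im,K,M,t=c
    return t,M@np.linalg.solve(K,[u[0],u[1],1])
def tri(c1,u1,c2,u2):
    a,d=ray(c1,u1);b,e=ray(c2,u2)
    s=np.linalg.lstsq(np.c_[d,-e],b-a,rcond=None)[0]
    return (a+d*s[0]+b+e*s[1])/2,np.linalg.norm(a+d*s[0]-b-e*s[1])
def proj(c,p):
    im,K,M,t=c;q=K@(M.T@(np.array(p)-t));return q[:2]/q[2]
E
python3 - <<'E'
from h import *
N=["spray_can","lens","camera","rack","screwdriver_teal","teal_tip","teal_grip","screwdriver_yellow","nut_tin","tape_measure"]
for n in ["side","top","wrist"]:
    c=cam(n); cv2.imwrite(f"pics/{n}0.png",c[0]); print(n,c[3]); spots(n,c,N)
print(sense())
E
```

```text
pics
side [831.2807069  927.79875617 865.8644636 ]
side spray_can 0.95 px [310. 279.] world [540.1 376.8 118.4]
side spray_can 0.71 px [284. 263.] world [557.  286.6  79. ]
side spray_can 0.63 px [274. 326.] world [636.7 427.9  83.5]
side spray_can 0.55 px [341. 264.] world [433.8 311.2  51.2]
side lens 0.56 px [187. 238.] world [751.2 307.3 245.6]
side camera 0.96 px [194. 300.] world [758.4 306.7  73.4]
side rack 0.83 px [350. 268.] world [401.4 301.1  11.2]
side screwdriver_teal 0.56 px [341. 264.] world [432.5 311.4  49.5]
side teal_tip 0.74 px [341. 266.] world [433.4 311.8  44.6]
side teal_tip 0.64 px [352. 268.] world [397.2 303.2  11.8]
side teal_grip 0.91 px [341. 265.] world [436.  315.6  53. ]
side screwdriver_yellow 0.56 px [354. 240.] world [374.7 259.6  53.2]
side nut_tin 0.87 px [287. 204.] world [451.3  49.5  15.4]
side tape_measure 0.68 px [224. 220.] world [630.1  83.4  47. ]
top [390.89167715 181.03737459 989.6201858 ]
top spray_can 0.97 px [192. 189.] world [618.7 406.4 102. ]
top spray_can 0.83 px [251. 219.] world [539.9 265.1 126.5]
top spray_can 0.8 px [209. 2
[... 1168 characters left out ...]
15.7  53.9]
{'time_s': 1.65, 'joints': array([ 6.04079335e+01,  5.21860086e+00,  7.05149575e+01, -4.59389575e-04,
        1.04264958e+02, -3.24813558e+00]), 'qvel': array([ 0.05160793, -0.08693208, -0.08469819, -0.03482969,  0.13281722,
       -0.00994344]), 'effort': array([ 1.40788623e-03, -4.46198487e+01, -4.06487453e+01,  6.98335539e-02,
        1.98139250e-02, -9.76991578e-05]), 'position': array([266.26313194, 537.70432299, 222.63186291]), 'orientation': array([1.79998544e+02, 5.28576385e-04, 1.53655956e+02]), 'wrist_force': array([-0.10711932,  0.13794727, -0.00491953]), 'ft_torque': array([ 0.00781524, -0.04006391, -0.00819403]), 'gripper_force': 0.0, 'finger_gap': 87.95121191738433}
```

```bash
python3 - <<'E'
import cv2
s=cv2.imread("pics/side0.png")[150:400,130:430];t=cv2.imread("pics/top0.png")[60:330,130:430]
cv2.imwrite("pics/side_c.png",cv2.resize(s,(720,600),interpolation=cv2.INTER_CUBIC))
cv2.imwrite("pics/top_c.png",cv2.resize(t,None,fx=2.2,fy=2.2,interpolation=cv2.INTER_CUBIC))
E
```

```text
(no output)
```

View pics/side_c.png

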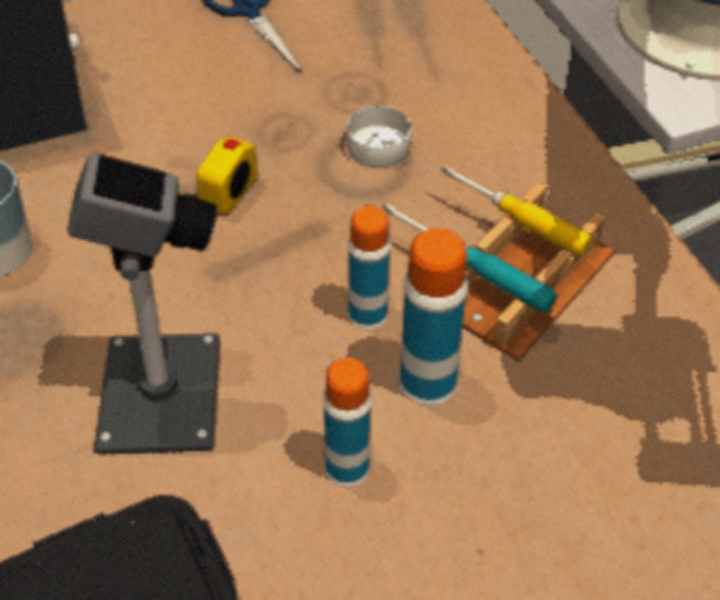

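View pics/top_c.png

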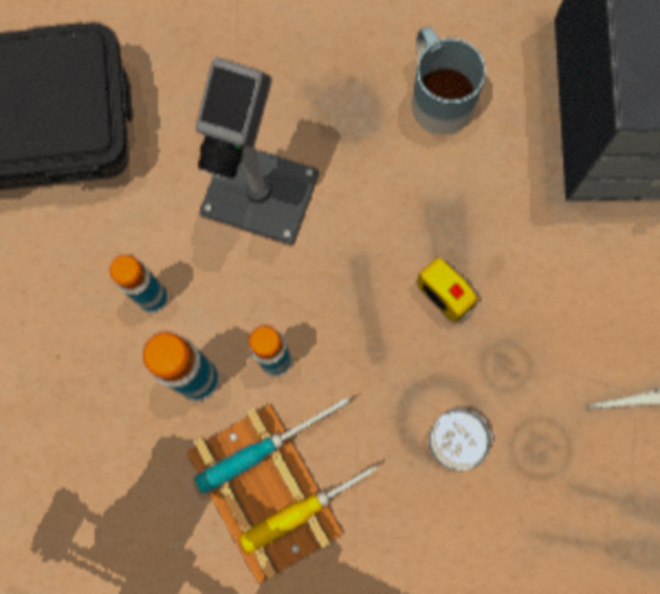

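The largest can is at top px (206,222) and side px (313,280), with its cap twice the size of the others. The two smaller cans, at top px (193,190) and (253,219), are look-alikes. The teal screwdriver is the far one in the rack, with its tip at top px (290,241) and handle end at (221,281). Next I'll triangulate these and fit the camera base.

```bash
cat > m.py <<'E'
from h import *
from scipy.optimize import least_squares
s=cam("side");t=cam("top")
S=lambda x,y:(130+x/2.4,150+y/2.4); T=lambda x,y:(130+x/2.2,60+y/2.2)
for n,a,b in [("cap",(440,246),(167,353)),("tip",(388,207),(353,398)),("hend",(549,298),(201,482)),("hstart",(471,257),(276,441)),("lensfront",(207,222),(217,172)),
   ("smallA",(348,370),(127,270)),("smallB",(371,217),(266,337))]:
    p,e=tri(s,S(*a),t,T(*b)); print(n,p.round(1),"gap",round(e,1))
cor=np.array([[10,60],[110,60],[110,-60],[10,-60]])
so=[(217,449),(97,450),(110,336),(219,336)]; to=[(203,215),(246,150),(318,170),(293,242)]
def f(v):
    r=[];a=v[2];M=np.array([[np.cos(a),-np.sin(a)],[np.sin(a),np.cos(a)]])
    for c,o,F,skip in [(s,so,S,()),(t,to,T,(1,))]:
        for i in range(4):
            if i in skip: continue
            p=M@cor[i]+v[:2]; r+=list(proj(c,[*p,12])-np.array(F(*o[i])))
    return np.array(r)
b=min((least_squares(f,[740,300,a],loss='soft_l1') for a in np.arange(-3,3,.5)),key=lambda q:q.cost)
print("camera",b.x.round(2),b.cost,f(b.x).round(1))
L=np.array([*b.x[:2],210]);print("proj lens side/top",proj(s,L),proj(t,L))
E
python3 m.py
python3 - <<'E'
import cv2
a=cv2.imread("pics/side0.png")[205:345,155:335];b=cv2.imread("pics/top0.png")[75:255,175:300]
cv2.imwrite("pics/zs.png",cv2.resize(a,(720,560),interpolation=cv2.INTER_CUBIC))
cv2.imwrite("pics/zt.png",cv2.resize(b,None,fx=3.3,fy=3.3,interpolation=cv2.INTER_CUBIC))
E
```

```text
cap [529.7 358.  172.3] gap 2.4
tip [497.3 179.2  35.7] gap 5.8
hend [408.5 345.7  43.3] gap 2.3
hstart [450.1 266.1  33.4] gap 7.8
lensfront [699.7 304.4 211.4] gap 1.9
smallA [627.2 411.2 124.9] gap 0.1
smallB [551.8 267.2 126.5] gap 4.2
camera [ 6.9695e+02  3.0868e+02 -3.2000e-01] 8.501244844913446 [ 0.1 -2.3 -0.4 -0.2 -0.4 -0.4  0.6 -2.5 -3.8 -0.3 -0.9 -1.7 -1.1  0.4]
proj lens side/top [218.95245033 244.36215383] [226.89612533 139.29029041]
```

View pics/zt.png

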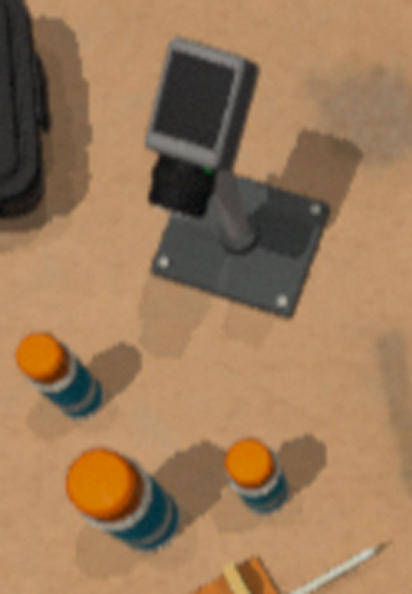

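Base fit: lens ≈ (698,306,210), yaw ≈ -18°. That puts the big can on the line at x≈-177, y≈-4. The two smaller cans are shorter (about 126 mm), so the big one is the target, and the crop confirms it. Next I hover over it for a wrist check.

```bash
python3 - <<'E'
from h import *
move_pose([529,355,262],[180,0,125])
c=cam("wrist");cv2.imwrite("pics/w1.png",c[0]);print(c[3])
spots("wrist",c,["spray_can","lens","teal_grip"])
for n,p in [("cap",[529,355,178]),("base",[529,355,0]),("lens",[698,307,210])]:print(n,proj(c,p).round())
for p,y in [([529,355,111],125),([521,503,111],134),([521,503,160],134),([435,296,30],118)]:print(solve_ik(p,[180,0,y]))
h=np.array([.949,-.316,0]);z=np.array([0,0,1]);a=.4
X=-(h*np.cos(a)+z*np.sin(a));Z=h*np.sin(a)-z*np.cos(a)
M=np.c_[X,np.cross(Z,X),Z];rpy=R.from_matrix(M).as_euler('xyz',degrees=True)
g=np.array([698,307,210])+X*196+Z*19
print(g,rpy,solve_ik(g,rpy))
E
```

```text
[482.69241272 419.18132951 424.14593113]
wrist spray_can 0.88 px [402. 207.] world [619.9 411.3 110.6]
wrist spray_can 0.73 px [257. 268.] world [547.1 283.9 105.9]
wrist lens 0.74 px [422. 410.] world [695.8 299.8 203.6]
wrist teal_grip 0.84 px [186. 170.] world [435.  310.   50.5]
cap [285. 223.]
base [284. 178.]
lens [434. 412.]
[30.80541176 11.26034239 75.20506162  0.         93.53459599 -4.19458824]
[41.30197933 25.02194079 58.62314625  0.         96.35491296 -2.69802067]
[ 41.30197933  24.87363834  53.85741316   0.         101.2689485
  -2.69802067]
[ 3.05287046e+01 -3.32750746e+00  9.88111651e+01 -2.54444375e-14
  8.45163424e+01  2.52870456e+00]
[533.700573   361.708766   116.17384602] [180.          22.91831181 161.58316556] [ 41.59821806   1.8269771   87.63687196 -20.07728314  79.28095347
 -28.17614939]
```

View pics/w1.png

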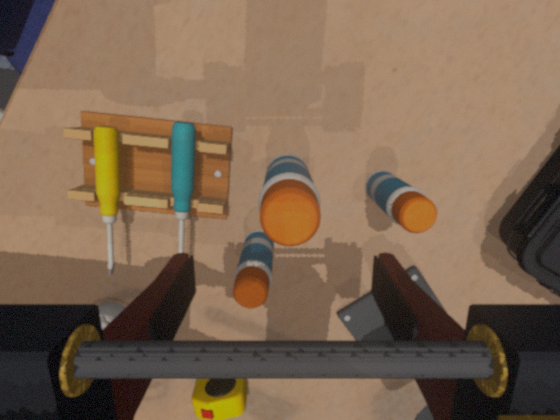

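The wrist view shows the big can's cap at (290,213), its base around (289,178), the teal handle at (183,165) and the lens side at the lower right.

```bash
python3 - <<'E'
from h import *
c=cam("wrist")
for u,z in [((290,214),178),((289,177),0),((183,122),42),((182,209),42),((181,166),54)]:
    a,d=ray(c,u);print(u,(a+d*(z-a[2])/d[2]).round(1))
print(c[1][0,0])
E
```

```text
(290, 214) [528. 363. 178.]
(289, 177) [533.2 359.2   0. ]
(183, 122) [405.5 349.   42. ]
(182, 209) [452.1 268.   42. ]
(181, 166) [428.7 312.   54. ]
358.99254407851345
```

```bash
python3 - <<'E'
from h import *
move_straight([530,359,262])
print(move_straight([530,359,111],f_stop=8))
close_gripper(20); s=sense();print(s["finger_gap"],s["gripper_force"],s["position"])
move_straight([530,359,146],rate=100)
move_straight([525,506,146],rate=150); wait(.2)
print(move_straight([525,506,108],rate=40,f_stop=4)); print(sense()["position"])
open_jaws(); wait(.1)
move_straight([525,506,270],rate=200)
s=cam("side");t=cam("top");cv2.imwrite("pics/s2.png",s[0]);cv2.imwrite("pics/t2.png",t[0])
spots("side",s,["spray_can"]);spots("top",t,["spray_can"]);print(sense()["time_s"])
E
```

```text
False
52.15218559073523 19.966268241405487 [530.11825534 359.04747369 111.08227108]
True
[525.06071511 505.97412338 110.84382716]
side spray_can 0.82 px [346. 336.] world [539.  520.8 127. ]
side spray_can 0.63 px [284. 263.] world [557.2 286.4  79.3]
top spray_can 0.72 px [251. 218.] world [542.2 265.3 127. ]
top spray_can 0.7 px [150. 229.] world [520.8 489.5 133.4]
top spray_can 0.66 px [192. 191.] world [615.  407.3  97.7]
top spray_can 0.54 px [242. 268.] world [434.8 295.1  48.5]
9.8917
```

```bash
python3 - <<'E'
from h import *
move_pose([433,299,200],[180,0,118.5])
c=cam("wrist");cv2.imwrite("pics/w3.png",c[0])
spots("wrist",c,["teal_grip","screwdriver_teal","rack"])
d=R.from_euler('z',-61.5,degrees=True).apply([1,0,0])
hsv=cv2.cvtColor(c[0],cv2.COLOR_BGR2HSV);m=cv2.inRange(hsv,(80,120,50),(97,255,255))
n,l,st,ce=cv2.connectedComponentsWithStats(m);i=1+st[1:,4].argmax();print(st[i],ce[i])
ys,xs=np.nonzero(l==i);v=cv2.fitLine(np.c_[xs,ys].astype(np.float32),cv2.DIST_L2,0,.01,.01).ravel();print(v)
P=[]
for y in (np.percentile(ys,10),np.percentile(ys,90)):
    u=(v[2]+v[0]/v[1]*(y-v[3]),y);a,r=ray(c,u);P.append(a+r*(45-a[2])/r[2]);print(P[-1].round(1))
e=P[1]-P[0];print("yaw",np.degrees(np.arctan2(e[1],e[0])))
E
```

```text
wrist teal_grip 0.71 px [283. 192.] world [429.4 304.7  50.4]
wrist screwdriver_teal 0.94 px [285. 190.] world [429.8 307.6  51.5]
wrist rack 0.76 px [249. 184.] world [400.2 287.9   9.3]
[ 487    0   73   62 2348] [520.4011925   29.86882453]
[  0.8490901   0.528248  520.4012     29.868824 ]
[496.4 510.5  45. ]
[569.9 512.4  45. ]
yaw 1.5449632179824515
```

View pics/w3.png

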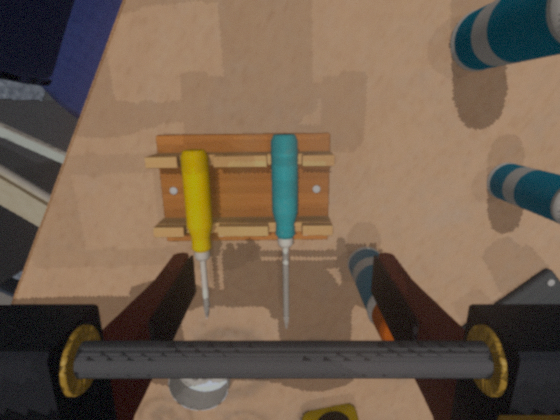

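View pics/t2.png

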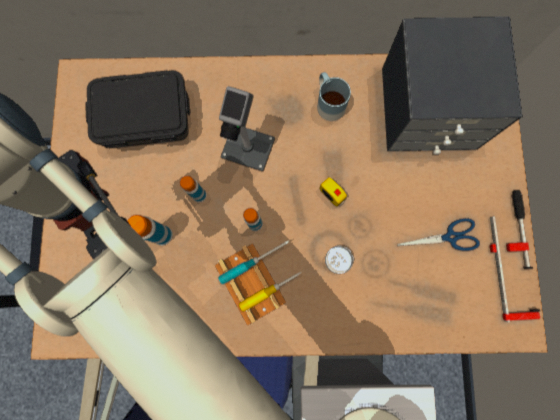

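The can stands upright on the left at top px (150,229). In the wrist view the teal handle runs (284,135) to (287,238), the tip is at (286,325), and the rails are at rows 160 and 228.

```bash
python3 - <<'E'
from h import *
c=cam("wrist")
Q=[]
for u,z in [((284.5,137),46),((286.5,236),44),((286.5,325),42),((286,160),42),((286,228),42)]:
    a,d=ray(c,u);Q.append(a+d*(z-a[2])/d[2]);print(u,Q[-1].round(1))
e=Q[2]-Q[0];print("yaw",np.degrees(np.arctan2(e[1],e[0])),"len",np.linalg.norm(e))
g=(Q[3]+Q[4])/2;print("grip",g)
E
```

```text
(284.5, 137) [407.9 347.7  46. ]
(286.5, 236) [453.4 268.3  44. ]
(286.5, 325) [500.2 182.7  42. ]
(286, 160) [418.9 330.5  42. ]
(286, 228) [449.5 274.4  42. ]
yaw -60.78609083514801 len 189.12642571652918
grip [434.16806052 302.4625578   42.        ]
```

```bash
cat >> h.py <<'E'
Ln=np.array([698.,307.,210.]);h=np.array([.949,-.316,0]);h/=np.linalg.norm(h);z=np.array([0,0,1.]);a=.4
LX=h*np.cos(a)+z*np.sin(a);LZ=-h*np.sin(a)+z*np.cos(a);LY=np.cross(LZ,LX)
FM=np.c_[-LX,np.cross(-LZ,-LX),-LZ];rpy=R.from_matrix(FM).as_euler('xyz',degrees=True)
E
python3 - <<'E'
from h import *
move_pose([434,301,120],[180,0,119])
print(move_straight([434,301,23],rate=120,f_stop=8))
close_gripper(35); s=sense();print(s["finger_gap"],s["gripper_force"],s["position"])
move_straight([434,301,200],rate=120); wait(.2)
g=Ln-LX*(196+50)+LZ*80-LZ*19
move_pose(g,rpy); wait(.3)
print(g,sense()["position"],sense()["finger_gap"],sense()["time_s"])
s=cam("side");t=cam("top");w=cam("wrist")
for n,c in (("side",s),("top",t),("wrist",w)): 
    cv2.imwrite(f"pics/{n}4.png",c[0])
    p=g+LZ*19
    print(n,"tip",proj(c,p+LX*136),"grip",proj(c,p),"lens",proj(c,Ln))
    spots(n,c,["teal_tip","screwdriver_teal","lens"])
p1=proj(s,g+LX*136).astype(int);p2=proj(t,g+LX*136).astype(int)
f=lambda im,p:cv2.resize(im[max(p[1]-60,0):,max(p[0]-65,0):][:130,:130],(399,399),interpolation=cv2.INTER_CUBIC)
print([max(v,0) for v in (p1[0]-65,p1[1]-60,p2[0]-65,p2[1]-60)])
cv2.imwrite("pics/st4.png",np.hstack([f(s[0],p1),f(t[0],p2)]))
E
```

```text
False
24.109228002153984 34.99793350696564 [433.99944096 300.99709784  22.97081308]
[460.48585407 386.08795586 170.38780843] [461.52410859 385.09368741 171.2995247 ] 23.67187058881477 16.0833
side tip [290.99970405 229.27285137] grip [356.80149663 246.99918353] lens [218.13166792 243.89306208]
side teal_tip 0.77 px [341. 242.] world [483.4 379.2 204.4]
side screwdriver_teal 0.78 px [340. 242.] world [487.2 380.5 205.5]
side lens 0.71 px [188. 239.] world [749.6 308.9 243.9]
top tip [203.32233961 193.86770289] grip [188.43678016 256.52286241] lens [227.69764044 138.80191365]
top teal_tip 0.83 px [197. 240.] world [485.7 368.  207.4]
top teal_tip 0.71 px [146. 228.] world [522.2 495.9 138.8]
top screwdriver_teal 0.56 px [195. 238.] world [489.5 372.2 207. ]
top lens 0.78 px [236. 112.] world [737.6 284.7 254.7]
wrist tip [286.53822041 511.62797936] grip [286.54408726 290.25574484] lens [285.70405419 503.959115  ]
wrist teal_tip 0.84 px [275. 257.] world [432.4 390.4 187.2]
wrist screwdriver_teal 0.68 px [285. 257.] world [431.1 395.3 190.3]
[np.int64(221), np.int64(176), np.int64(141), np.int64(132)]
```

View pics/st4.png

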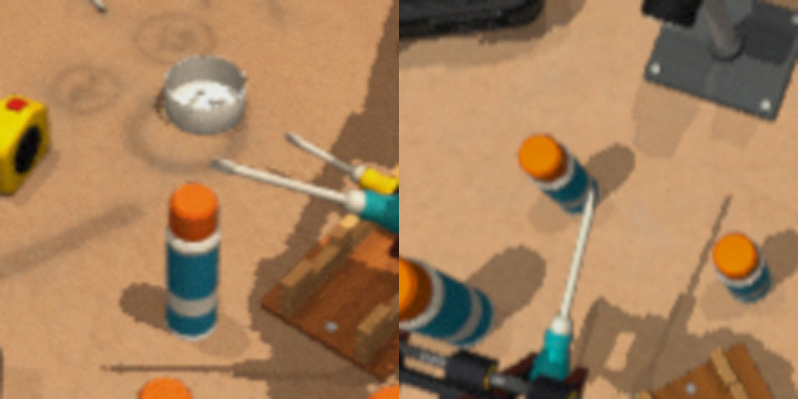

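The predicted tip agrees with both pictures: side tip (291,229) against a predicted (291,229), top tip (204,194) against (203,194). So I move in along the line.

```bash
python3 - <<'E'
from h import *
g=Ln-LX*(196)-LZ*19
move_straight(g,rate=80); wait(.6)
print(g,sense()["position"],sense()["finger_gap"],sense()["gripper_force"],sense()["time_s"])
s=cam("side");t=cam("top")
print(proj(s,Ln-60*LX),proj(t,Ln-60*LX),proj(s,Ln),proj(t,Ln))
f=lambda im,x,y:cv2.resize(im[y:y+130,x:x+130],(399,399),interpolation=cv2.INTER_CUBIC)
cv2.imwrite("pics/st5.png",np.hstack([f(s[0],170,180),f(t[0],150,80)]))
E
```

```text
[533.73810256 361.69626933 116.17384602] [533.72586789 361.66535673 116.12417323] 23.51279456415787 34.99784052371979 18.6167
[248.91869501 251.49836979] [220.986395   166.24874086] [218.13166792 243.89306208] [227.69764044 138.80191365]
```

View pics/st5.png

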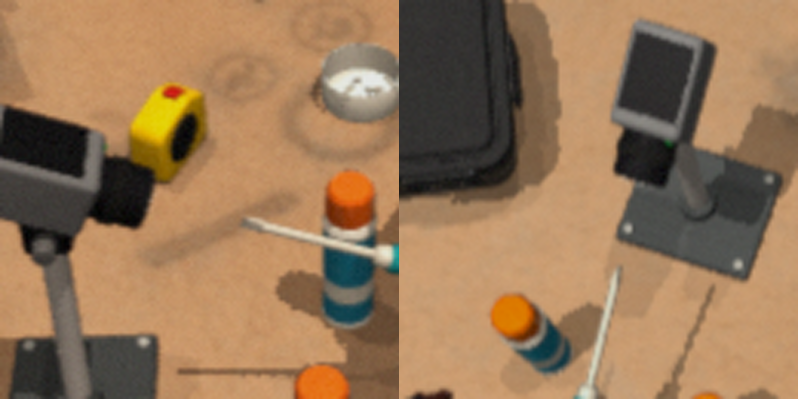

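In the side crop the blade (tip at (245,222)) extends to the barrel front's centre at about (146,198). In the top crop the tip is at (618,270), and extending it meets the barrel front at about (641,182). It is aligned in both views, so I hand the job in.

```bash
python3 -c "
from cell import *
print(job_done(), sense()['time_s'])"
```

```text
the job is handed in; nothing more can be done
the job is handed in; nothing more can be done
```

The job is handed in (no verdict shown): the blue can stands about 13 cm left of the line of sight, let go, and the arm is holding the teal screwdriver on that line, tip about 6 cm from the glass.

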